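Shift the gear lever of the rubber tester's drive

TASK

Two gear drives stand on the lab bench, alike but for the grip on their levers. On the one with the short round drum knob, change gear: lift the lever out of the end notch it stands in, carry it past the middle notch to the notch at the opposite end, let it drop fully home there and let go. Leave the lever with the T-handle as it is.

Things in the scene. Friction and masses are not known exactly. Their poses are not given: they have to be found in the camera images.
- gate: Gear drive with the drum-knob lever: white box 112x165 mm, 76 high, on a base plate 140x190; motor on its +x side, top 95 high. Origin: under its centre; z up. Pivot: along its x, 45 mm above the origin. Two toothed steel arcs over the box (117 mm from pivot, x within 22 mm) form 3 notches for the lever's cross pin: 0.35 rad to +y (start), upright, 0.35 rad to -y (wanted); play 0.06 rad.
- drum_knob (a point): Centre of the black drum knob (40 mm diameter, 34 mm wide, its flat ends facing along x) on the lever's top end; 215 mm from the pivot (plus the lift). Its z runs up the lever, its x stays along the drive's x. In the drive's frame: y about +74, z 247 at the start; y -74, z 247 mm home in the notch wanted. Pinched by its flat ends, it turns between the pads as the lever swings.
- gear_lift (a joint): How far the drum-knob lever is drawn up along its own length, m: 0 = cross pin (60 mm long, 107 mm from the pivot) fully home in a notch, 0.050 = stop. The pin clears the teeth above 0.016. A spring pulls it down: lifting takes 5 to 10 N; swinging 1 to 4 N at the knob.
- tee_handle (a point): Centre of the black T-handle (bar 100 mm long, 20 mm thick) on the lever of the other gear drive, otherwise alike, upright in its middle notch, the handle 260 mm above the table. Not to be moved.

How it is judged:
On the way:
1. the drum-knob lever is lifted clear of the end notch it starts in (value of joint gear_lift above 0.015 m and y of drum_knob in the frame of gate above 0.045 m), for 0.1 s.
At the end, for the whole second after the job is handed in: The drum-knob lever is at rest in the notch at the end opposite its start (knob more than 45 mm to the drive's -y side) with its pin fully home (drawn up less than 4 mm) (y of drum_knob in the frame of gate below -0.045 m and value of joint gear_lift below 0.004 m and velocity of joint gear_lift between -0.02 and 0.02 m/s); the robot touches nothing.
It fails at once if the T-handle is moved by more than 30 mm (distance of tee_handle from where it was at the start of the episode above 0.03 m).
It also fails if it takes over 35 s, if anything falls off the work surface, if the arm or the gripper's body presses on something with over 40 N, if the wrist force passes 120 N, or if a joint passes its speed limit or range.

ROBOT

A 6-joint arm with a two-finger parallel gripper is mounted at the origin on the work surface. World frame = base frame: x ahead of the robot, y to its left, z up, the work surface at z = 0. Lengths are in m, angles in rad, forces in N, time in s.
With the tool pointing down it reaches from about 0.3 to 0.85 m from the base axis. Payload 5.4 kg.
Tool frame: the origin (TCP) lies midway between the tips of the shut fingers; the grasp point (between the pads) lies r.grasp_offset behind it (r.grasp_offset is the distance from the TCP to the grasp point, in m); z points along the fingers, y is the line along which they close (so a half turn about z gives the same grasp; the last joint's range is limited). The gripper opens to 85 mm and grips with 20 to 120 N. Pads are 22 mm wide; open, the fingers measure 114 mm over their backs; the gripper's body (76 mm by 85 mm) begins 54 mm behind the grasp point. The pads swing forward as they close: fully open they stand 13 mm farther back than shut.
Start: joints at [0.978, 0.158, 1.597, -0, 1.386, -0.21], TCP at [0.215, 0.533, 0.231] pointing down, gripper open.
Joint ranges: [-2.91, 2.91], [-0.94, 2.29], [0.18, 2.7], [-1.29, 4.43], [0.17, 2.64], [-3, 3]. Speed limits (rad/s): [2.57, 2.57, 3.14, 3.14, 3.14, 3.14].

INTERFACE

Orientations are given as a unit quaternion [w, x, y, z].
In Python, from cell import r gives the robot as it stands.
- The arm moves only by the tool drive_effector, called by a JSON object that holds its "op" and its "data", one argument or row to a line. Schema: {"type":"object","properties":{"ticks":{"type":"object","properties":{"rows":{"type":"array","items":{"type":"array","items":{"type":"number"},"minItems":4,"maxItems":4},"minItems":1,"maxItems":10}},"additionalProperties":false,"required":["rows"]},"aperture":{"type":"number"},"clamp_n":{"type":"number"},"only":{"type":"string"},"quiet":{"type":"boolean"},"lines":{"type":"string"}},"required":["ticks"],"additionalProperties":false}. ticks is an object whose key "rows" holds a list of rows, 1 to 10 of them, each of 4 numbers: dx, dy, dz in fractions of the full range, 1 being 0.5 m, then a turn about the tool's z in parts of the range, where 1.0 means pi rad; each row shifts and turns the commanded pose from where the row before left it, along the tool's axes as they then stand; what a row does not reach is not made up. A row lasts 1/12 s, in which the tool goes at most 0.0417 m and 0.125 rad, less where a joint would pass 70% of its speed; a pose out of reach is approached as far as the arm can. aperture is the opening from 0.0 (shut) to 1.0 (fully open), set as the call begins (left out keeps the last). The fingers move at their own pace and stop on an object; clamp_n is the grip in N (left out, the last holds). Time passes only in rows, so rows that do not move let the fingers close. The tool returns the time, the measured TCP pose, the force, the opening and the grip force at its end. only (a regular expression) keeps the lines of the reply that match it, lines (a string "A,B") keeps lines A to B, and quiet returns only ok. No shift or turn number may pass 1 either way. Input that does not fit is refused with a message, and nothing moves.
- r.observe(): the state, without advancing time (a new reading comes with each control period).
- r.read_camera(name): name is "side" or "top"; returns a dict with "color" (480x640x3 uint8, red, green, blue), "fx", "fy", "cx", "cy" (pixels), "dist" ([k1, k2, p1, p2, k3] as OpenCV has them; the pictures are not rectified), "origin" and "rotation" of the camera in the world. Camera axes: x right, y down, z forward; pixel columns grow to the right and rows downward; lengths in m; the calibration is good to about 2 mm. A picture is of the moment at which its call begins. There is no depth.
- r.job_done(): hands the job in; it is judged then, once.
The state is a dict: "time_s": time; "joint_positions": joint angles; "joint_velocities": joint speeds; "joint_efforts": joint torques, N m; "tcp_pos": TCP position; "ee_rot": TCP orientation; "force": force on the tool from outside, world axes, zero at the start; "moment": the same for the moment, N m; "opening": opening from 0.0 (shut) to 1.0 (fully open); "finger_force": force on a finger pad.
Only numpy, scipy, OpenCV 4.12 (cv2) and the standard library are available. Lean on these libraries where they do the work, as an engineer would, in place of code of your own. Each camera call takes 0.05 s, during which the arm holds its last target. There are 200 camera calls.

## Working session

There is one attempt and no reset: what is moved stays moved. The work goes in short steps, Python scripts to look and compute and a tool call to move; the robot and the scene stay as the last step left them, time stands still between calls to the robot, and variables do not carry over. Pictures are saved under pics/ and viewed, at most 10 in all, crops included, and the job is handed in when it is done.

```bash
ls; mkdir -p pics; python3 - <<'E'
from cell import r
import cv2
for n in ("side","top"):
    c=r.read_camera(n); cv2.imwrite(f"pics/{n}0.png",c["color"][:,:,::-1])
    print(n,{k:c[k] for k in c if k!="color"})
print(r.observe(),r.grasp_offset)
E
```

```text
cell.py
pics
side {'fx': 514.6804476080694, 'fy': 514.6804476080694, 'cx': 326.2363150196503, 'cy': 246.07476278217294, 'dist': array([-0.08064366,  0.        ,  0.        ,  0.        ,  0.        ]), 'origin': array([0.4256577 , 0.53427778, 0.68830729]), 'rotation': array([ 0.03859126, -0.10439351,  0.91365622, -0.390954  ])}
top {'fx': 534.3369062282176, 'fy': 534.3369062282176, 'cx': 326.4556634381177, 'cy': 243.93018559520402, 'dist': array([-0.05806717,  0.        ,  0.        ,  0.        ,  0.        ]), 'origin': array([0.40983838, 0.01184072, 0.96828759]), 'rotation': array([-0.04824321,  0.70881225, -0.70017281,  0.07082245])}
{'time_s': 0.1, 'joint_positions': array([ 9.77908768e-01,  1.58988884e-01,  1.59811491e+00,  2.15317182e-05,
        1.38621786e+00, -2.10078556e-01]), 'joint_velocities': array([ 0.00078792, -0.00137301, -0.00351243, -0.00044622,  0.00027533,
       -0.001464  ]), 'joint_efforts': array([-1.09630375e-04, -3.96989608e+01, -3.32338893e+01, -2.37736967e-04,
        4.21282530e-03, -2.27352251e-05]), 'tcp_pos': array([0.21446752, 0.53291571, 0.23040945]), 'ee_rot': array([-3.47572491e-04,  1.90239812e-01,  9.81737270e-01, -7.91621926e-04]), 'force': array([-0.79896488, -0.2071084 ,  0.73291645]), 'moment': array([-0.00572654, -0.03826163, -0.02405256]), 'finger_force': 0.0, 'opening': 0.9956924890466089} 0.0187
```

View pics/side0.png

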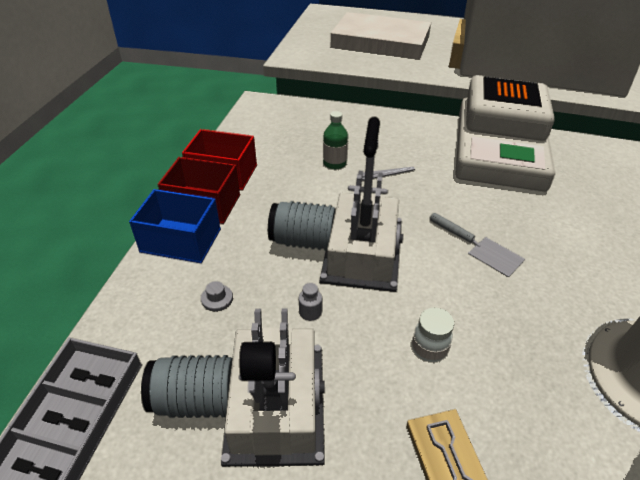

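View pics/top0.png

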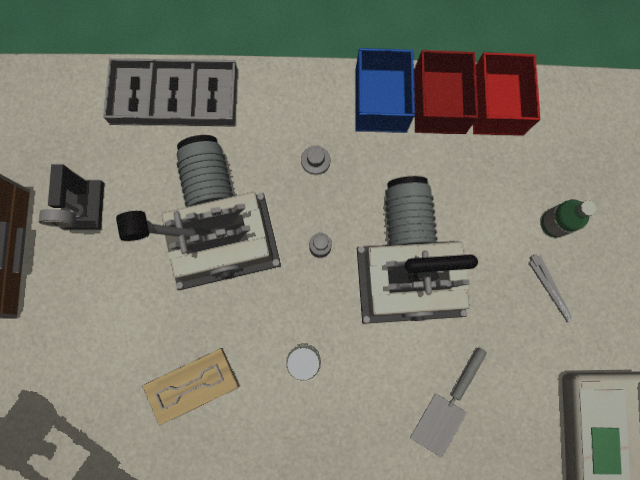

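The top view shows the drum drive at the left, with its knob at about (132,225) and plate corners near (179,285) and (278,263). The T-handle drive is at the right, at (440,263). In the side view the knob is at about (258,361).

```bash
cat > h.py <<'E'
from cell import r
import cv2, numpy as np
from scipy.spatial.transform import Rotation as R
def ray(c,uv):
    K=np.array([[c["fx"],0,c["cx"]],[0,c["fy"],c["cy"]],[0,0,1]])
    p=cv2.undistortPoints(np.array([[uv]],float),K,c["dist"])[0,0]
    d=R.from_quat(np.asarray(c["rotation"]),scalar_first=True).apply([p[0],p[1],1.])
    return np.asarray(c["origin"]),d/np.linalg.norm(d)
def plane(c,uv,z):
    o,d=ray(c,uv); return o+d*(z-o[2])/d[2]
def tri(a,b):
    (o1,d1),(o2,d2)=a,b
    s=np.linalg.lstsq(np.c_[d1,-d2],o2-o1,rcond=None)[0]
    p,q=o1+s[0]*d1,o2+s[1]*d2
    return (p+q)/2,np.linalg.norm(p-q)
def blob(c,uv,t=45):
    m=(c["color"].max(2)<t).astype(np.uint8)
    m=cv2.morphologyEx(m,cv2.MORPH_OPEN,np.ones((11,11)))
    n,l,s,ce=cv2.connectedComponentsWithStats(m)
    k=l[uv[1],uv[0]]
    return s[k],s[k,:2]+s[k,2:4]/2-.5
def knob(uvs,uvt):
    S,T=r.read_camera("side"),r.read_camera("top")
    a,b=blob(S,uvs),blob(T,uvt); print(a,b)
    return tri(ray(S,a[1]),ray(T,b[1])),S,T
E
python3 - <<'E'
from h import *
k,S,T=knob((258,361),(132,225)); print("knob",k)
a,b=plane(T,(179,287),.0),plane(T,(279,264),.0)
print("plate",a,b,np.linalg.norm(a-b),"yaw",np.arctan2(*(a-b)[[1,0]])-np.pi/2)
print("side plate",plane(S,(222,465),0),plane(S,(324,464),0))
for uv in((177,279),(268,259),(256,194),(165,222)): print("boxtop",plane(T,uv,.076))
o=r.observe();print(R.from_quat(o["ee_rot"],scalar_first=True).as_matrix().round(3))
im=cv2.resize(T["color"][120:300,100:300,::-1],(800,720))[:600];cv2.imwrite("pics/t1.png",im)
im=cv2.resize(S["color"][300:480,130:340,::-1],(700,600));cv2.imwrite("pics/s1.png",im)
E
```

```text
(array([ 240,  343,   36,   39, 1332], dtype=int32), array([257.5, 362. ])) (array([118, 211,  30,  29, 771], dtype=int32), array([132.5, 225. ]))
knob (array([0.55611449, 0.2587007 , 0.23823804]), np.float64(0.0015299112290105919))
plate [0.49195538 0.24733696 0.        ] [0.53647544 0.06778915 0.        ] 0.18498499956341427 yaw 0.2430545274912328
side plate [0.61968566 0.28181141 0.        ] [0.48571698 0.24827998 0.        ]
boxtop [0.49881854 0.23290269 0.076     ]
boxtop [0.53474743 0.08207439 0.076     ]
boxtop [0.64707744 0.10582305 0.076     ]
boxtop [0.59558941 0.25872407 0.076     ]
[[-0.928  0.374 -0.001]
 [ 0.374  0.928 -0.001]
 [ 0.    -0.001 -1.   ]]
```

View pics/t1.png

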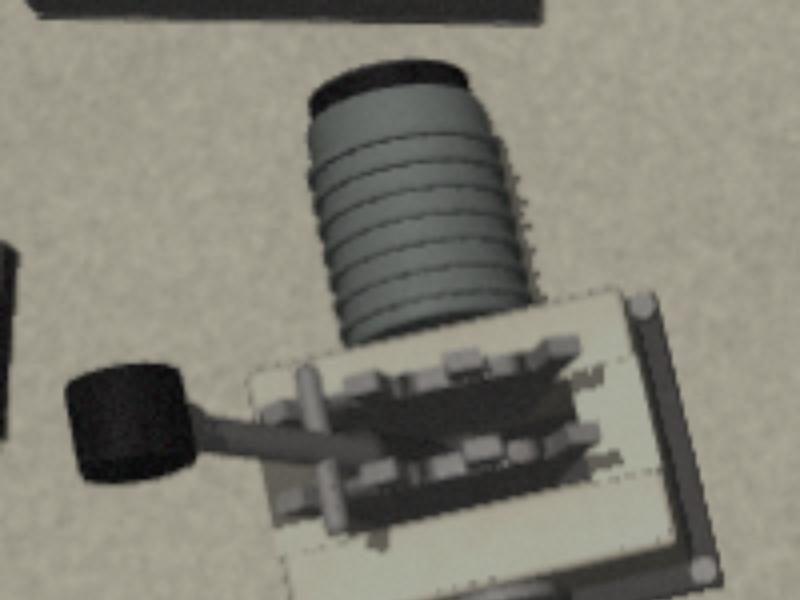

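View pics/s1.png

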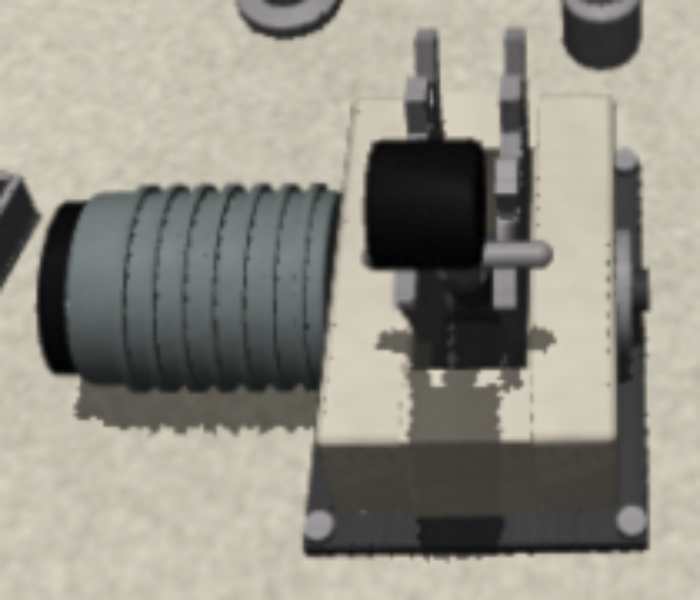

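The yaw of about 0.244 agrees in both views, and the plate edge lengths of 138 and 185 mm fit the given sizes. In the drive's frame the knob is at about x 2, y 86, z 240 mm, which is the start notch with the lever leaning outward within its play. I'll rise and turn first so that tool x = gate y and tool y = gate x.

Careful with the scale: shifts go in shares of 0.5 m and turns go in shares of pi rad. That gives: -0.011 m / 0.5 = -0.022, 0.118 rad / 3.1416 = 0.0376.

{"op": "drive_effector", "data": {
  "ticks": {"rows": [[0,0,-0.022,0.0376],[0,0,-0.022,0.0376],[0,0,-0.022,0.0376],[0,0,-0.022,0.0376],[0,0,-0.022,0.0376],[0,0,-0.022,0.0376],[0,0,-0.022,0.0376],[0,0,-0.022,0.0376]]},
  "aperture": 1.0
}}

```text
time_s: 0.87
tcp_pos: [0.2147, 0.5332, 0.3195]
ee_rot: [0.0, 0.618, 0.786, -0.0]
force: [0.4, 0.7, -0.2]
opening: 0.999
finger_force: 0.0
```

{"op": "drive_effector", "data": {
  "ticks": {"rows": [[-0.058,0.044,0,0],[-0.058,0.044,0,0],[-0.058,0.044,0,0],[-0.058,0.044,0,0],[-0.058,0.044,0,0],[-0.058,0.044,0,0],[-0.058,0.044,0,0],[-0.058,0.044,0,0],[-0.058,0.044,0,0],[-0.058,0.044,0,0]]}
}}

```text
time_s: 1.7
tcp_pos: [0.4994, 0.3037, 0.3191]
ee_rot: [-0.0, 0.616, 0.788, -0.0]
force: [-0.7, 0.2, 1.0]
opening: 1.001
finger_force: 0.0
```

{"op": "drive_effector", "data": {
  "ticks": {"rows": [[-0.058,0.044,0,0],[-0.058,0.044,0,0],[0,0,0,0],[0,0,0,0],[0,0,0,0]]}
}}

```text
time_s: 2.12
tcp_pos: [0.5546, 0.2597, 0.319]
ee_rot: [-0.0, 0.616, 0.788, -0.0]
force: [0.1, -0.4, 0.6]
opening: 0.998
finger_force: 0.0
```

```bash
cat > w.py <<'E'
from h import *
o=r.observe();M=R.from_quat(o["ee_rot"],scalar_first=True).as_matrix()
print(M.round(3),o["tcp_pos"])
print("tool-axes to knob minus graspoffset",M.T@(np.array([.5561,.2587,.240])-o["tcp_pos"])+[0,0,r.grasp_offset])
E
python3 w.py
```

```text
[[-0.241  0.97  -0.001]
 [ 0.97   0.241  0.   ]
 [ 0.001 -0.001 -1.   ]] [0.55462594 0.25968945 0.31898597]
tool-axes to knob minus graspoffset [-0.0013573   0.00126165  0.09768418]
```

In the tool's units: 0.02 m / 0.5 = 0.04, 0.017 m / 0.5 = 0.034.

{"op": "drive_effector", "data": {
  "ticks": {"rows": [[-0.002,0.002,0.04,0],[0,0,0.04,0],[0,0,0.04,0],[0,0,0.04,0],[0,0,0.034,0],[0,0,0,0],[0,0,0,0],[0,0,0,0]]}
}}

```text
time_s: 2.78
tcp_pos: [0.5563, 0.2596, 0.2239]
ee_rot: [0.001, 0.615, 0.788, 0.001]
force: [0.7, -0.6, 0.6]
opening: 1.001
finger_force: 0.0
```

```bash
python3 - <<'E'
from h import *
a=[cv2.resize(r.read_camera("side")["color"][280:480,130:380],(400,320)),cv2.resize(r.read_camera("top")["color"][120:320,60:310],(400,320))]
cv2.imwrite("pics/g1.png",np.hstack(a)[:,:,::-1])
E
```

```text
(no output)
```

View pics/g1.png

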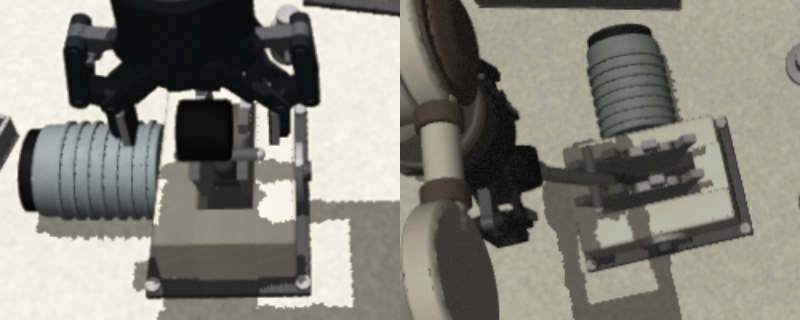

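The fingers straddle the drum (drum at (205,130) in the left half, tips at (125,140) and (280,140)), so I'll close.

{"op": "drive_effector", "data": {
  "ticks": {"rows": [[0,0,0,0],[0,0,0,0],[0,0,0,0],[0,0,0,0],[0,0,0,0],[0,0,0,0],[0,0,0,0],[0,0,0,0]]},
  "aperture": 0.0,
  "clamp_n": 60
}}

```text
time_s: 3.55
tcp_pos: [0.5558, 0.2586, 0.2227]
ee_rot: [-0.0, 0.616, 0.788, -0.0]
force: [-5.2, -1.6, 5.1]
opening: 0.387
finger_force: 60.2
```

{"op": "drive_effector", "data": {
  "ticks": {"rows": [[0,0,0,0],[0,0,0,0],[0,0,0,0],[0,0,0,0]]}
}}

```text
time_s: 3.88
tcp_pos: [0.5558, 0.2586, 0.2226]
ee_rot: [-0.0, 0.616, 0.788, -0.0]
force: [-5.1, -2.4, 5.9]
opening: 0.391
finger_force: 60.2
```

{"op": "drive_effector", "data": {
  "ticks": {"rows": [[0.004,0,-0.01,0],[0.004,0,-0.01,0],[0,0,0,0],[0,0,0,0]]}
}}

```text
time_s: 4.22
tcp_pos: [0.5548, 0.2625, 0.2315]
ee_rot: [-0.0, 0.616, 0.788, -0.001]
force: [-3.4, -2.8, -5.2]
opening: 0.391
finger_force: 60.5
```

In the tool's units: -0.008 m / 0.5 = -0.016, 0.004 m / 0.5 = 0.008.

{"op": "drive_effector", "data": {
  "ticks": {"rows": [[0.006,0,-0.016,0],[0.006,0,-0.016,0],[0.008,0,-0.016,0],[0,0,0,0],[0,0,0,0],[0,0,0,0],[0,0,0,0]]}
}}

```text
time_s: 4.8
tcp_pos: [0.5524, 0.2723, 0.256]
ee_rot: [-0.0, 0.616, 0.788, -0.0]
force: [-3.5, -3.0, -7.0]
opening: 0.388
finger_force: 61.0
```

```bash
python3 - <<'E'
from h import *
a=[cv2.resize(r.read_camera("side")["color"][280:480,130:380],(400,320)),cv2.resize(r.read_camera("top")["color"][120:320,60:310],(400,320))]
cv2.imwrite("pics/g2.png",np.hstack(a)[:,:,::-1])
E
```

```text
(no output)
```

View pics/g2.png

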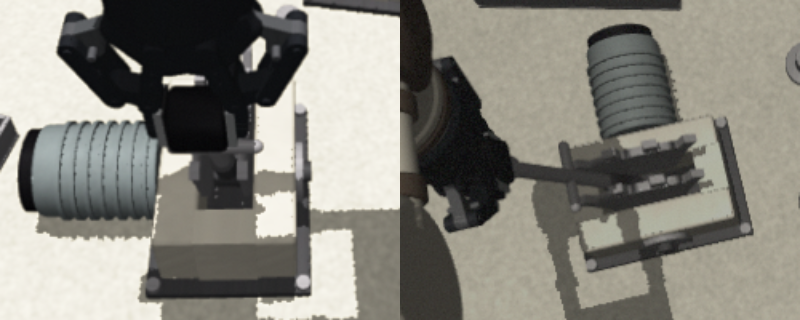

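The pin has moved clear outward, to (570,175) in the right half. The lift is about 36 mm and the radius of 251 mm fits, so I'll swing along the arc.

In the tool's units: -0.02 m / 0.5 = -0.04, -0.01 m / 0.5 = -0.02.

{"op": "drive_effector", "data": {
  "ticks": {"rows": [[-0.02,0,-0.008,0],[-0.02,0,-0.008,0],[-0.02,0,-0.006,0],[-0.02,0,-0.006,0],[-0.02,0,-0.004,0],[-0.02,0,-0.004,0],[-0.02,0,-0.002,0],[-0.02,0,-0.002,0],[-0.04,0,-0.002,0],[0,0,0,0]]}
}}

```text
time_s: 5.73
tcp_pos: [0.5779, 0.1721, 0.2775]
ee_rot: [0.001, 0.617, 0.787, -0.0]
force: [-4.2, -0.3, -7.6]
opening: 0.388
finger_force: 60.7
```

{"op": "drive_effector", "data": {
  "ticks": {"rows": [[-0.04,0,0.002,0],[-0.02,0,0.002,0],[-0.02,0,0.002,0],[-0.02,0,0.004,0],[-0.02,0,0.004,0],[-0.02,0,0.006,0],[-0.02,0,0.006,0],[-0.016,0,0.006,0],[0,0,0,0],[0,0,0,0]]}
}}

```text
time_s: 6.57
tcp_pos: [0.5986, 0.0896, 0.2614]
ee_rot: [0.0, 0.616, 0.788, 0.0]
force: [-2.3, 2.4, -8.4]
opening: 0.392
finger_force: 60.2
```

```bash
python3 - <<'E'
from h import *
a=[cv2.resize(r.read_camera("side")["color"][200:440,130:430],(400,320)),cv2.resize(r.read_camera("top")["color"][120:320,150:400],(400,320))]
cv2.imwrite("pics/g3.png",np.hstack(a)[:,:,::-1])
E
```

```text
(no output)
```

View pics/g3.png

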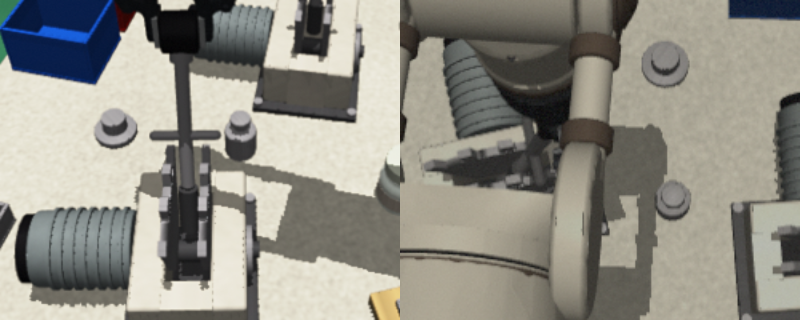

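The pin is past the arcs at the far end (pin at (185,135) in the left half), with the lever at about -0.35 rad. I'll lower it along its own length.

In the tool's units: 0.005 m / 0.5 = 0.01, 0.004 m / 0.5 = 0.008.

{"op": "drive_effector", "data": {
  "ticks": {"rows": [[0.004,0,0.01,0],[0.004,0,0.01,0],[0.004,0,0.01,0],[0.004,0,0.01,0],[0.002,0,0.01,0],[0.002,0,0.008,0],[0,0,0,0],[0,0,0,0]]}
}}

```text
time_s: 7.33
tcp_pos: [0.596, 0.0998, 0.2323]
ee_rot: [0.0, 0.616, 0.788, 0.0]
force: [-1.9, 1.1, -5.6]
opening: 0.386
finger_force: 60.7
```

{"op": "drive_effector", "data": {
  "ticks": {"rows": [[0.002,0,0.006,0],[0.002,0,0.004,0],[0,0,0,0],[0,0,0,0],[0,0,0,0]]}
}}

```text
time_s: 7.75
tcp_pos: [0.5959, 0.1009, 0.2291]
ee_rot: [0.001, 0.616, 0.788, 0.0]
force: [-4.6, -2.7, 4.9]
opening: 0.393
finger_force: 62.0
```

The radius is now about 216 mm at -0.35 rad and the force has reversed, so the pin is seated. I'll release and back straight up.

{"op": "drive_effector", "data": {
  "ticks": {"rows": [[0,0,0,0],[0,0,0,0],[0,0,0,0],[0,0,0,0],[0,0,0,0],[0,0,0,0],[0,0,0,0],[0,0,0,0]]},
  "aperture": 1.0
}}

```text
time_s: 8.42
tcp_pos: [0.5954, 0.1015, 0.2273]
ee_rot: [0.0, 0.616, 0.788, 0.0]
force: [-0.1, 1.0, -0.0]
opening: 0.997
finger_force: 0.0
```

{"op": "drive_effector", "data": {
  "ticks": {"rows": [[0,0,-0.02,0],[0,0,-0.03,0],[0,0,-0.04,0],[0,0,-0.04,0],[0,0,-0.04,0],[0.06,0,0,0],[0.06,0,0,0],[0.06,0,0,0],[0.06,0,0,0],[0,0,0,0]]}
}}

```text
time_s: 9.25
tcp_pos: [0.5649, 0.2227, 0.3134]
ee_rot: [-0.001, 0.614, 0.789, 0.001]
force: [0.2, -0.4, 0.2]
opening: 1.0
finger_force: 0.0
```

{"op": "drive_effector", "data": {
  "ticks": {"rows": [[0.06,0,0,0],[0.06,0,0,0],[0.06,0,0,0],[0.06,0,0,0],[0.06,0,0,0],[0,0,0,0],[0,0,0,0],[0,0,0,0]]}
}}

```text
time_s: 9.92
tcp_pos: [0.5306, 0.3628, 0.3127]
ee_rot: [0.0, 0.616, 0.788, -0.0]
force: [1.0, -0.0, -0.1]
opening: 0.999
finger_force: 0.0
```

```bash
python3 - <<'E'
from h import *
a=[cv2.resize(r.read_camera("side")["color"][200:440,130:430],(400,320)),cv2.resize(r.read_camera("top")["color"][120:320,150:400],(400,320))]
cv2.imwrite("pics/g4.png",np.hstack(a)[:,:,::-1])
E
```

```text
(no output)
```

View pics/g4.png

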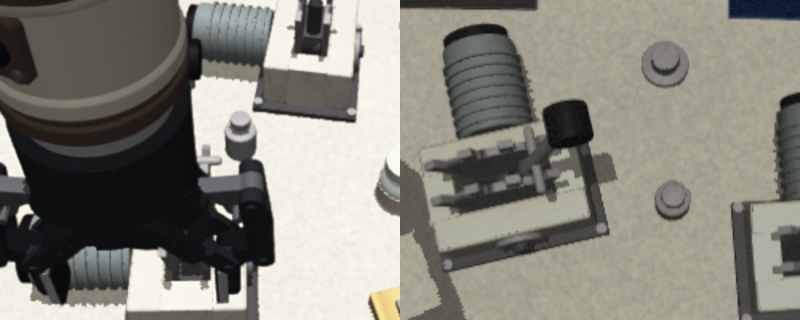

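The top view shows the knob at (568,123) in the right half, with the pin between the end teeth at (537,160). The arm hides the side view, so I'll move it away and measure before handing in.

In the tool's units: -0.03 m / 0.5 = -0.06, 0.02 m / 0.5 = 0.04.

{"op": "drive_effector", "data": {
  "ticks": {"rows": [[0.04,-0.06,0,0],[0.04,-0.06,0,0],[0.04,-0.06,0,0],[0.04,-0.06,0,0],[0.04,-0.06,0,0],[0.04,-0.06,0,0],[0.04,-0.06,0,0],[0.04,-0.06,0,0],[0,0,0,0],[0,0,0,0]]}
}}

```text
time_s: 10.85
tcp_pos: [0.258, 0.4607, 0.3128]
ee_rot: [0.0, 0.615, 0.788, 0.0]
force: [0.7, 1.0, -0.8]
opening: 0.997
finger_force: 0.0
```

```bash
python3 - <<'E'
from h import *
S,T=r.read_camera("side"),r.read_camera("top")
cv2.imwrite("pics/s5.png",S["color"][:,:,::-1])
b=blob(T,(255,197)); print(b)
g=np.array([.576,.172,0]);c,s=np.cos(.244),np.sin(.244);G=np.array([[c,s,0],[-s,c,0],[0,0,1]])
print(G@(plane(T,b[1],.247)-g), "pin if home",G@(plane(T,(235.6,220),.1455)-g))
m=cv2.morphologyEx((S["color"].max(2)<45).astype(np.uint8),cv2.MORPH_OPEN,np.ones((11,11)))
n,l,st,ce=cv2.connectedComponentsWithStats(m)
for q in st[1:]:
    if 500<q[4]<4000:
        p,e=tri(ray(S,q[:2]+q[2:4]/2-.5),ray(T,b[1])); print(q,G@(p-g),e)
E
```

```text
(array([241, 183,  28,  29, 733], dtype=int32), array([254.5, 197. ]))
[ 0.00078587 -0.08495971  0.247     ] pin if home [-0.00064859 -0.04406881  0.1455    ]
[ 344    0  122   16 1364] [-0.11131348 -0.09007634  0.53946416] 0.061050223307998724
[ 277   79  183   35 2968] [-0.085515   -0.08708457  0.45314993] 0.05740712443070663
[ 555  113   85   27 1456] [-0.17725821 -0.02139856  0.51727242] 0.2496932945971775
[253 229  29  31 849] [ 0.002015   -0.08462333  0.24052304] 0.0011134839021956471
```

View pics/s5.png

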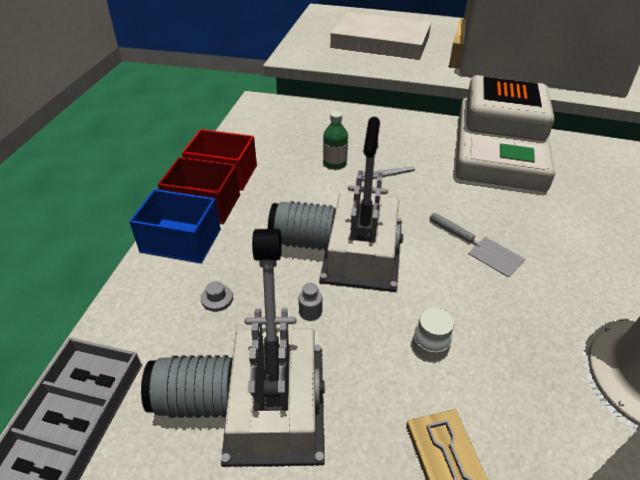

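The side view shows the knob at (267,244) and the pin seated at the far end. The radius is 213 mm (215 expected when home), the drive's y is -85 mm, and the T-handle has not moved.

```bash
python3 -c "from cell import r; print(r.job_done())"
```

```text
the job is handed in; nothing more can be done
None
```

The drum-knob lever is in the opposite end notch, with its pin measured home within camera accuracy and the gripper clear; the T-handle lever wasn't touched, and I handed the job in at about 11 s of the 35 s (no verdict was returned).

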